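Make up two water-heater fitting kits

TASK

Make up the two fitting kits for the water heater from the stock on the bench mat. In the tray with three compartments put the ball valve in the long compartment, and the large union nut and the inlet strainer in the two short ones; in the tray with two compartments put the elbow and the small union nut. One fitting to a compartment, each lying flat on the compartment floor the same way up as it lies now; the tee is not wanted, so leave it where it lies.

Things in the scene. Friction and masses are not known exactly. Their poses are not given: they have to be found in the camera images.
- tray3: Grey kit tray with THREE compartments, fixed: 220 (x) x 172 (y) x 22 mm high; walls and dividers 4 mm thick, 22 high; floor 4 mm. Origin: underside centre, z up. Long compartment: centre (0, +42) mm, 212 x 80 inside. Short ones: centres (-54, -42) and (+54, -42), each 104 (x) x 80 (y) inside. Left or right of the stock (the trays swap sides), its x within 20 degrees of world x.
- tray2: Grey kit tray with TWO compartments, fixed: 220 (x) x 108 (y) x 22 mm high; walls and divider 4 mm thick, 22 high; floor 4 mm. Origin: underside centre, z up. Compartment centres (-54, 0) and (+54, 0) mm, each 104 (x) x 100 (y) inside. On the other side of the stock from the first tray, its x within 20 degrees of world x.
- ball_valve: Brass ball valve lying flat, 62 mm long (x); octagonal ends 30 mm across flats, body top 30 mm up. On its stem a black T-handle: bar along x 52 long, 11 wide (y), from 42 to 56 mm up; under it a gland nut and stem, 20 mm across, to 37 mm up. Pinch the handle or the ends. 0.3 kg, centre of mass under the handle's middle. Origin: underside, centre. On the bench, z up, any yaw.
- large_nut: Large brass hexagonal union nut with a threaded 33 mm hole, 44 mm across flats, 51 across corners, 26 high, 0.16 kg. Origin: underside, on its axis. One pair of flats faces +y and -y, the others every 60 degrees. On the bench, z up, any yaw.
- small_nut: Small brass hexagonal union nut with a threaded 21 mm hole, 30 mm across flats, 35 across corners, 20 high, 0.07 kg. Origin: underside, on its axis. One pair of flats faces +y and -y, the others every 60 degrees. On the bench, z up, any yaw.
- strainer: Inlet strainer: black rubber cup washer with a round steel mesh in the middle, stiff, 36 mm in diameter, 14 mm high, 0.02 kg. Origin: underside, on its axis. On the bench, z up, any yaw.
- elbow: Brass 90 degree elbow lying flat, an L, 59 x 59 mm, 30 high, 0.2 kg. Origin: underside, centre of that square. Arms meet at (-14.5, -14.5) mm: one along +x (axis y = -14.5), one along +y (axis x = -14.5), axes 15 mm up. Each ends in an octagonal band, 30 mm across flats (they face up, down and sideways), from +11.5 to +29.5 mm. Centre of mass near (-3, -3). On the bench, z up, any yaw.
- tee: Brass tee lying flat, which stays where it is: run 70 mm long (x), branch to +y, octagonal ends 30 mm across flats, 30 mm high, within 42 mm of its origin. Origin: underside, 12 mm from the run's axis towards the branch. On the bench, z up, any yaw.
Mind the look-alikes: they are no part of the job. What is shaped like the large_nut but pink is not meant. What is shaped like the strainer but blue or green is not meant.

How it is judged:
By the outcome, as a careful person would: the job done as asked, in the order asked, and still so for the second after the job is handed in, with the robot touching nothing.
It also fails if it takes over 128 s, if anything falls off the work surface, if the arm or the gripper's body presses on something with over 40 N, if the wrist force passes 120 N, or if a joint passes its speed limit or range.

ROBOT

A 6-joint arm with a two-finger parallel gripper is mounted at the origin on the work surface. World frame = base frame: x ahead of the robot, y to its left, z up, the work surface at z = 0. Lengths are in m, angles in degrees, forces in N, time in s.
With the tool pointing down it reaches from about 0.4 to 0.825 m from the base axis. Payload 7 kg.
Tool frame: the origin (TCP) lies at the very end of the fingers, on their centre line; the grasp point (between the pads) lies 19 mm behind it; z points along the fingers, y is the direction in which the jaws open and shut (so a half turn about z gives the same grasp; the last joint's range is limited). The gripper opens to 85 mm and grips with 20 to 120 N. Pads are 22 mm wide; open, the fingers measure 114 mm over their backs; the gripper's body (76 mm by 85 mm) begins 54 mm behind the grasp point. The pads swing forward as they close: fully open they stand 13 mm farther back than shut.
Start: joints at [16.507, 20.546, 0.682, 0, -70.136, -16.507], TCP at [0.675, -0, 0.231] pointing down, gripper open.
Joint ranges: [-176.03, 176.03], [-82.01, 121.73], [-58.28, 71.71], [-173.87, 95.51], [-174.79, -0.11], [-173.66, 173.66]. Speed limits (degrees/s): [136.94, 136.94, 172.46, 180, 180, 180].

INTERFACE

Orientations are given as [roll, pitch, yaw] about the fixed x, y, z axes, in that order (R = Rz(yaw) Ry(pitch) Rx(roll)).
In Python, from bench import observe, read_camera, camera_info, hand_in gives the robot as it stands. The module is installed in compiled form; this text tells all that it offers.
- The arm moves only by the tool servo_tool, never from a script. Its argument "steps" is a list of rows, each a list of 2 entries, a list of its own where there are three numbers: the shift along the world's x, y, z normalised to -1 to 1, where 1 is 0.25 m, then the turn, a rotation vector about the world's x, y, z normalised to -1 to 1, where 1 is 30 degrees. In form: [[[x, y, z], [ax, ay, az]], ...]. A call has exactly 10 rows; each row shifts and turns the commanded pose from where the row before left it; what a row does not reach is not made up. A row lasts 1/10 s, in which the tool goes at most 50 mm and 8.59 degrees, less where a joint would pass 70% of its speed; a pose out of reach is approached as far as the arm can. A call with a number of a shift or a turn outside -1 to 1 is refused whole. A call with a gripper value outside its range is refused whole. "gripper" is the closure, from -1 (fully open) to 1 (shut), set as the call begins (left out, the last holds). The fingers move at their own pace and stop on an object; "newtons" is the grip in N (left out, the last holds). Time passes only in rows, so rows that do not move let the fingers close, or fill a call up. It gives the time, the measured TCP pose, the force and the opening at its end, in the units of the state.
- observe(): the state, without advancing time (a new reading comes with each control period).
- read_camera(name): name is "scene" or "side" or "wrist"; returns the picture (400x640x3 uint8, blue, green, red); there is no depth.
- camera_info(name): a dict with "camera_matrix" (3x3 intrinsics, pixels), "R" (3x3) and "t" (3): a world point X has camera coordinates R X + t. Camera axes: x right, y down, z forward; pixel columns grow to the right and rows downward; lengths in m; the calibration is good to about 2 mm. A picture is of the moment at which its call begins: read the wrist's pose just before it. camera_info takes no time and is no camera call; for the wrist camera it gives the pose at the moment of the call.
- hand_in(): hands the job in, once; it reports no verdict.
The state is a dict: "t": time; "joint_pos": joint angles; "qd": joint speeds; "tau": joint torques, N m; "tool_pos": TCP position; "tcp_rot": TCP orientation; "force": force on the tool from outside, world axes, zero at the start; "wrist_torque": the same for the moment, N m; "grip_width": finger opening in m.
Only numpy, scipy, OpenCV 4.12 (cv2) and the standard library are available. Lean on these libraries where they do the work, as an engineer would, in place of code of your own. Each camera call takes 0.05 s, during which the arm holds its last target.

## Working session

There is one attempt and no reset: what is moved stays moved. The work goes in short steps, Python scripts to look and compute and a tool call to move; the robot and the scene stay as the last step left them, time stands still between calls to the robot, and variables do not carry over. Pictures are saved under pics/ and viewed, and the job is handed in when it is done.

Besides the shell and the picture viewer there is one more tool, called after ">>>" as name(argument=value, ...) on one line, values as JSON. servo_tool: Moves the arm, as the interface text tells. Its arguments: {"type":"object","properties":{"steps":{"type":"array","items":{"type":"array"}},"gripper":{"type":"number"},"newtons":{"type":"number"}},"required":["steps"]}

```bash
ls; mkdir -p pics; python3 - <<'E'
from bench import *
import cv2
s=observe();print(s)
for n in ("scene","side","wrist"):
    i=camera_info(n);print(n,i)
    cv2.imwrite(f"pics/{n}0.png",read_camera(n))
E
```

```text
pics
{'t': 0.0, 'joint_pos': array([ 1.65064764e+01,  2.05902450e+01,  6.33006907e-01, -1.81841093e-02,
       -7.01332741e+01, -1.65067025e+01]), 'qd': array([-0.05460795, -0.07281865, -0.02272089, -0.03706578, -0.05474142,
        0.02056727]), 'tau': array([ 2.55543900e-04, -5.83324420e+01,  2.93422562e+01,  6.93659976e+00,
       -6.00149287e-03, -1.14765509e-06]), 'tool_pos': array([ 6.74531636e-01, -3.97657767e-05,  2.30377354e-01]), 'tcp_rot': array([ 1.79908361e+02, -9.32955125e-03, -9.00064117e+01]), 'force': array([ 0.0419443 , -0.12934639, -0.36530016]), 'wrist_torque': array([-0.0115039 , -0.01938765, -0.03135103]), 'grip_width': 0.08569953712864063}
scene {'camera_matrix': array([[366.63157063,   0.        , 318.11991033],
       [  0.        , 366.63157063, 199.61801057],
       [  0.        ,   0.        ,   1.        ]]), 'R': array([[ 0.2306421 ,  0.97298348, -0.01036217],
       [ 0.55909111, -0.1412313 , -0.8169889 ],
       [-0.79638016,  0.18263864, -0.57656029]]), 't': array([-0.13532824, -0.25149194,  1.15564424])}
side {'camera_matrix': array([[430.98635539,   0.        , 327.83606261],
       [  0.        , 430.98635539, 198.60432389],
       [  0.        ,   0.        ,   1.        ]]), 'R': array([[-0.72788645, -0.68551798, -0.01569751],
       [-0.36086625,  0.40243483, -0.84132143],
       [ 0.5830582 , -0.60672177, -0.54030717]]), 't': array([0.39441118, 0.21131121, 0.5271836 ])}
wrist {'camera_matrix': array([[336.80801466,   0.        , 320.95782636],
       [  0.        , 336.80801466, 204.23931576],
       [  0.        ,   0.        ,   1.        ]]), 'R': array([[-9.99998554e-01, -8.54066678e-04,  1.47024767e-03],
       [-3.58430485e-04,  9.51148593e-01,  3.08733258e-01],
       [-1.66210279e-03,  3.08732285e-01, -9.51147525e-01]]), 't': array([ 0.67421227, -0.04132311,  0.38075247])}
```

View pics/scene0.png

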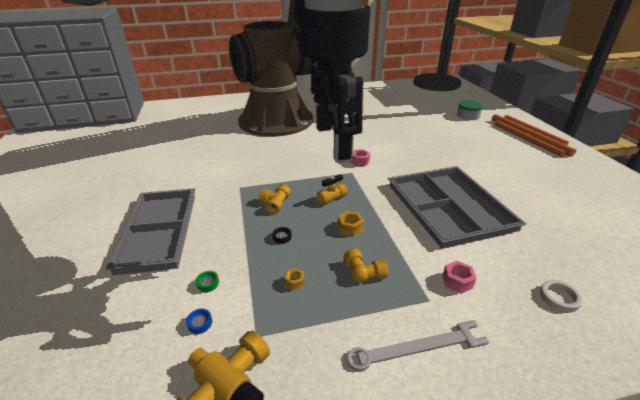

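View pics/side0.png

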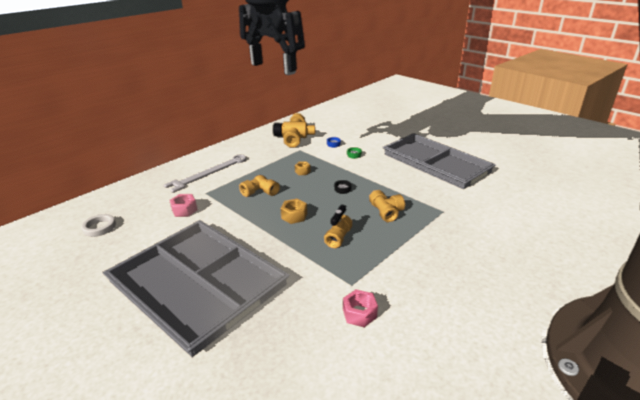

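View pics/wrist0.png

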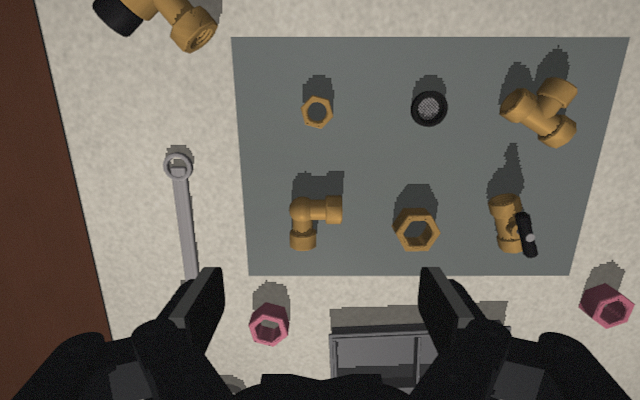

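```bash
cat > h.py <<'E'
import cv2, numpy as np
def crop(src,x0,y0,x1,y1,k,out):
    im=cv2.imread(f"pics/{src}.png")[y0:y1,x0:x1]
    im=cv2.resize(im,None,fx=k,fy=k,interpolation=cv2.INTER_CUBIC)
    st=20 if k>=4 else 50
    for x in range((x0//st+1)*st,x1,st):
        cv2.line(im,((x-x0)*k,0),((x-x0)*k,6),(255,255,255),1);cv2.putText(im,str(x),((x-x0)*k+2,14),0,.35,(0,255,255),1)
    for y in range((y0//st+1)*st,y1,st):
        cv2.line(im,(0,(y-y0)*k),(6,(y-y0)*k),(255,255,255),1);cv2.putText(im,str(y),(8,(y-y0)*k+4),0,.35,(0,255,255),1)
    cv2.imwrite(f"pics/{out}.png",im)
E
python3 - <<'E'
from h import *
crop("scene0",375,155,535,255,5,"a1")
crop("scene0",105,175,205,275,5,"a2")
crop("side0",95,215,295,355,4,"a3")
crop("side0",375,125,505,195,6,"a4")
crop("wrist0",280,60,460,180,4,"a5")
crop("wrist0",280,160,460,280,4,"a6")
crop("wrist0",460,130,580,280,4,"a7")
E
```

```text
(no output)
```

View pics/a1.png

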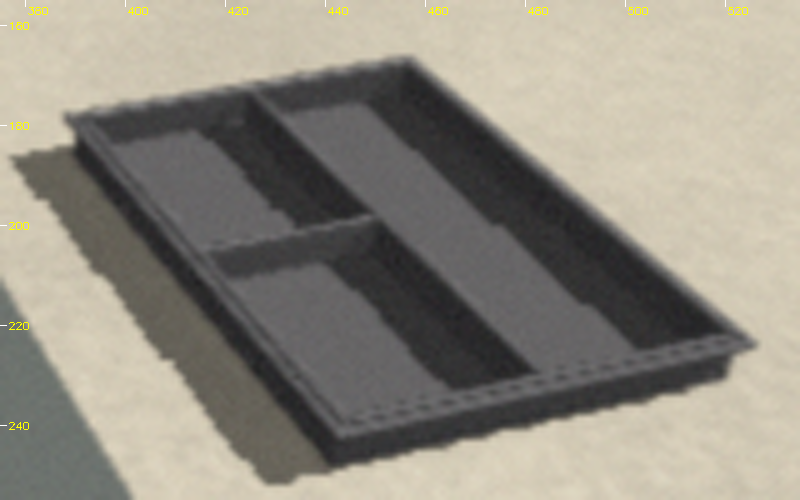

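View pics/a2.png

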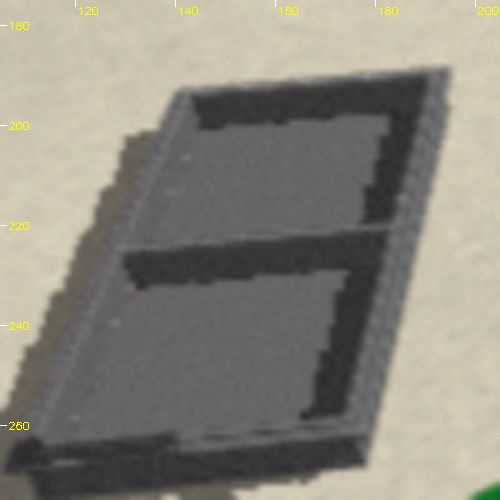

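View pics/a3.png

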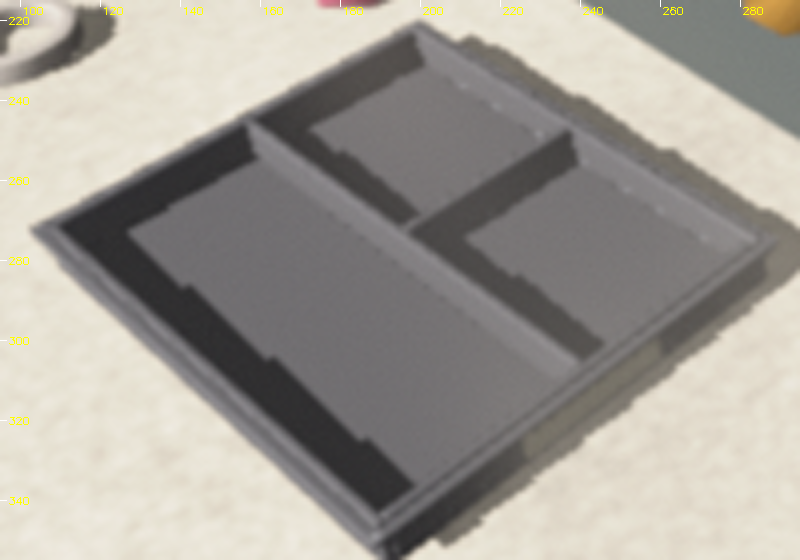

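View pics/a4.png

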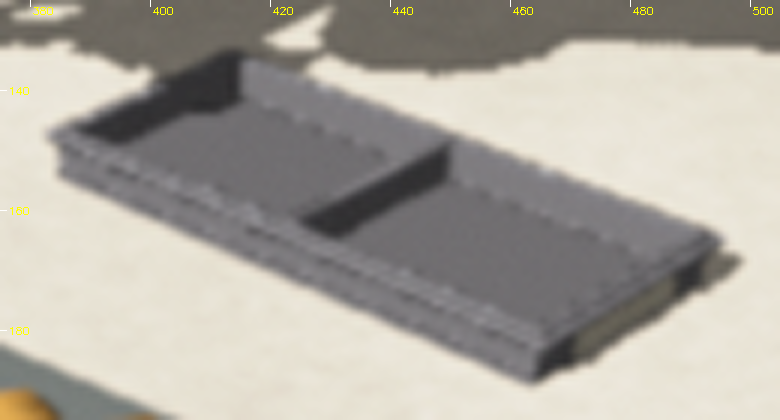

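View pics/a5.png

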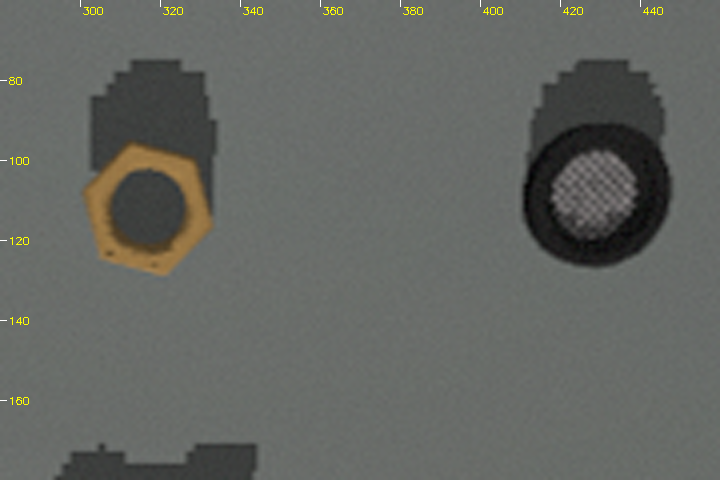

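View pics/a6.png

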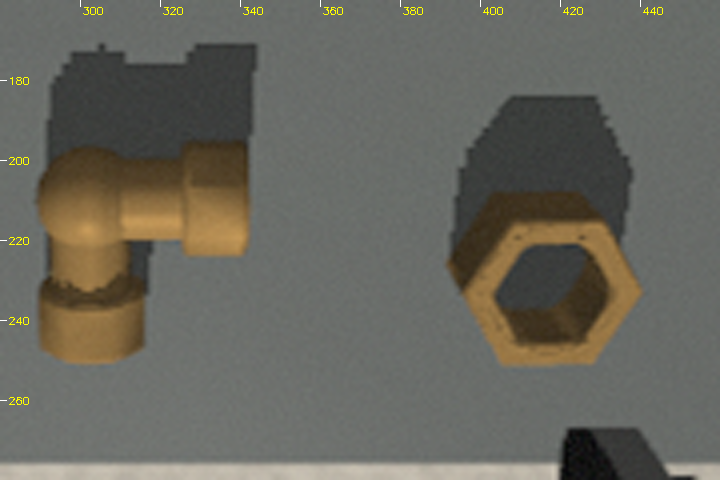

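View pics/a7.png

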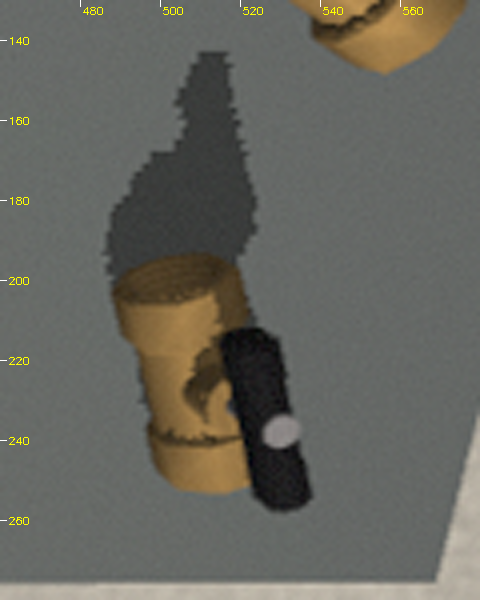

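```bash
cat >> h.py <<'E'
import pickle
from scipy.optimize import least_squares
def P(ci,X):
    c=ci["R"]@np.atleast_2d(X).T+np.array(ci["t"])[:,None]
    q=ci["camera_matrix"]@c
    return (q[:2]/q[2]).T
def back(ci,u,z):
    d=ci["R"].T@np.linalg.inv(ci["camera_matrix"])@np.array([u[0],u[1],1.])
    c=-ci["R"].T@ci["t"]
    return c+d*(z-c[2])/d[2]
def W(p,loc):
    a=np.radians(p[2]);loc=np.atleast_2d(loc)
    return np.c_[p[0]+np.cos(a)*loc[:,0]-np.sin(a)*loc[:,1],p[1]+np.sin(a)*loc[:,0]+np.cos(a)*loc[:,1],loc[:,2]]
def fit(obs,p0):
    f=lambda p:np.concatenate([(P(ci,W([p[0],p[1],p[2]*100],np.array(l)/1000))-np.array(u)).ravel() for ci,l,u in obs])
    r=least_squares(f,[p0[0],p0[1],p0[2]/100.],loss='soft_l1')
    return np.array([r.x[0],r.x[1],r.x[2]*100]),f(r.x).round(1)
E
python3 - <<'E'
from bench import *
from h import *
C={n:camera_info(n) for n in("scene","side","wrist")}
pickle.dump(C,open("C0.pkl","wb"))
def rc(x,y,z=22):return [(-x,-y,z),(-x,y,z),(x,y,z),(x,-y,z)]
s3=[(388.6,178.4),(457.4,166.4),(526.4,224),(442,242)]; d3=[(289.5,275),(190.5,347),(103,272.5),(199.5,220.5)]
s2=[(141,193),(195.4,188.6),(178.6,261.4),(107,263.4)]; d2=[(495.3,165),(465.8,182.5),(383.3,147),(414.7,133.3)]
for nm,x,y,s,d,p0 in(("tray3",110,86,s3,d3,(.65,.3,0)),("tray2",110,54,s2,d2,(.65,-.3,0))):
    for o in ([(C["scene"],rc(x,y),s)],[(C["side"],rc(x,y),d)],[(C["scene"],rc(x,y),s),(C["side"],rc(x,y),d)]):
        p,r=fit(o,p0);print(nm,p.round(4),r)
w=C["wrist"]
hx=lambda cs,ox,oy:[(ox+a/4,oy+b/4) for a,b in cs]
sn=hx([(131,143),(193,160),(212,218),(162,275),(103,255),(85,190)],280,60)
ln=hx([(512,222),(608,222),(640,290),(594,365),(500,365),(467,290)],280,160)
for nm,c,z in(("small",sn,20),("large",ln,26)):
    b=np.array([back(w,u,z/1000) for u in c])[:,:2];m=b.mean(0);a=np.degrees(np.arctan2(*(b-m).T[::-1]))
    print(nm,m.round(4),(np.linalg.norm(b-m,axis=1)*2e3).round(1),(a%60).round(1))
for y in (194,197):print("strainer",back(w,(280+597/4,60+y/4),.014).round(4))
print("mesh",back(w,(280+594/4,60+194/4),.012).round(4))
print("knob",back(w,(460+281/4,130+430/4),.056).round(4))
a=back(w,(460+250/4,130+330/4),.056);b=back(w,(460+285/4,130+508/4),.056);print("handle",a.round(4),b.round(4),np.degrees(np.arctan2(*(b-a)[1::-1])))
E
```

```text
tray3 [0.5539 0.2888 2.4345] [ 1.1  0.2 -0.2  1.  -2.2  0.2  0.5 -0.4]
tray3 [0.5436 0.2909 3.2896] [-2.4 -0.6  0.2  0.8  2.8 -0.3 -0.3  0.6]
tray3 [0.5463 0.291  3.1753] [ 0.3 -1.3 -1.9 -0.8 -3.7 -2.9  0.6 -3.1 -3.7 -1.2 -1.3 -0.3  2.  -1.1
 -1.   0.1]
tray2 [ 0.4864 -0.2927 -5.7942] [ 1.6 -0.1 -1.1  0.2 -2.9 -1.3  1.5  3.3]
tray2 [ 0.4769 -0.2915 -5.5986] [-0.6 -0.  -0.1 -0.3  1.6  0.1 -0.2  0.8]
tray2 [ 0.4795 -0.2941 -5.5528] [ 1.2 -1.7 -1.8 -1.4 -3.1 -4.1  1.8  0.6 -1.2 -0.8 -0.6 -1.2  1.3 -0.5
 -0.6  0.2]
small [ 0.6785 -0.0613] [32.1 32.4 33.1 34.4 32.9 32.7] [44.9 45.2 51.  42.2 45.8 45.1]
large [0.5654 0.0694] [49.9 49.8 48.3 51.9 51.5 48.5] [ 2.2 58.3  2.3  1.5 59.1 57.8]
strainer [ 0.5629 -0.0645  0.014 ]
strainer [ 0.5629 -0.0637  0.014 ]
mesh [ 0.5631 -0.0644  0.012 ]
knob [0.4595 0.0614 0.056 ]
handle [0.4725 0.0342 0.056 ] [0.4542 0.0835 0.056 ] 110.3805035265981
```

>>> servo_tool(steps=[[[-0.106, 0.03, -0.01], [0, 0, 0.083]], [[-0.106, 0.03, -0.01], [0, 0, 0.083]], [[-0.106, 0.03, -0.01], [0, 0, 0.083]], [[-0.106, 0.03, -0.01], [0, 0, 0.083]], [[-0.106, 0.03, -0.01], [0, 0, 0.083]], [[-0.106, 0.03, -0.01], [0, 0, 0.083]], [[-0.106, 0.03, -0.01], [0, 0, 0.083]], [[-0.106, 0.03, -0.01], [0, 0, 0.083]], [[0, 0, 0], [0, 0, 0]], [[0, 0, 0], [0, 0, 0]]], gripper=-1, newtons=60)

```text
t: 1.15
tool_pos: [0.4629, 0.0602, 0.2117]
tcp_rot: [-179.9, 0.0, -70.0]
force: [0.3, -0.8, -0.3]
grip_width: 0.0854
```

```bash
cat > snap.py <<'E'
import sys
from bench import *
from h import *
def snap(tag,cams=("wrist",)):
    s=observe();print("t",s["t"],s["tool_pos"].round(4),s["tcp_rot"].round(2),s["grip_width"],s["force"].round(1))
    for n in cams:
        ci=camera_info(n);cv2.imwrite(f"pics/{n}{tag}.png",read_camera(n));pickle.dump(ci,open(f"pics/{n}{tag}.pkl","wb"))
if __name__=="__main__": snap(sys.argv[1],sys.argv[2:] or ("wrist",))
E
python3 snap.py 1
```

```text
t 1.15 [0.4629 0.0602 0.2117] [-179.95    0.    -70.03] 0.08540473342925588 [ 0.3 -0.8 -0.3]
```

View pics/wrist1.png

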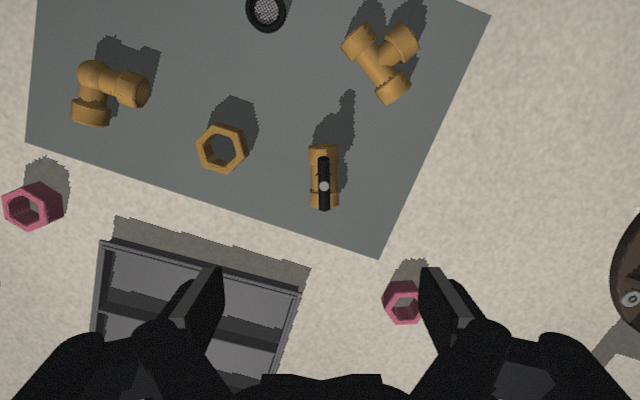

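```bash
python3 - <<'E'
from h import *
crop("wrist1",285,130,365,230,6,"b1")
crop("wrist1",80,210,320,390,3,"b2")
crop("wrist1",60,40,260,180,4,"b3")
E
```

```text
(no output)
```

View pics/b1.png

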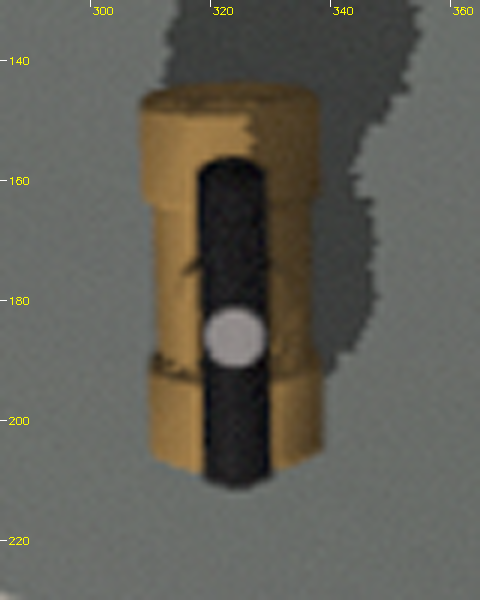

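View pics/b2.png

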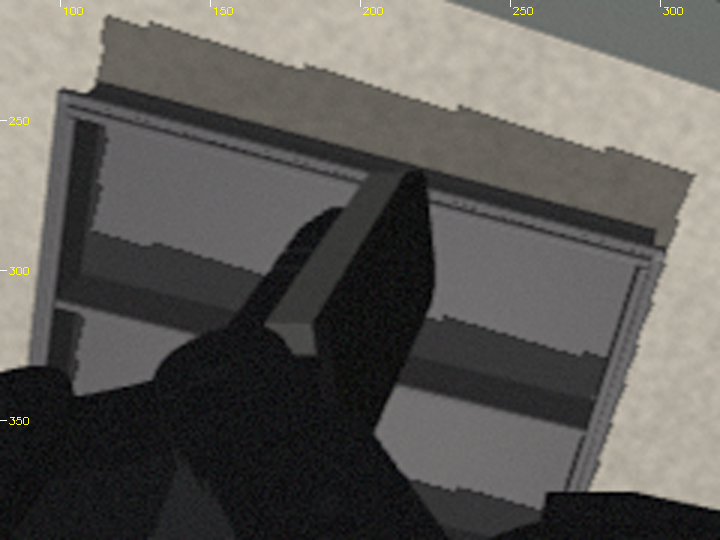

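View pics/b3.png

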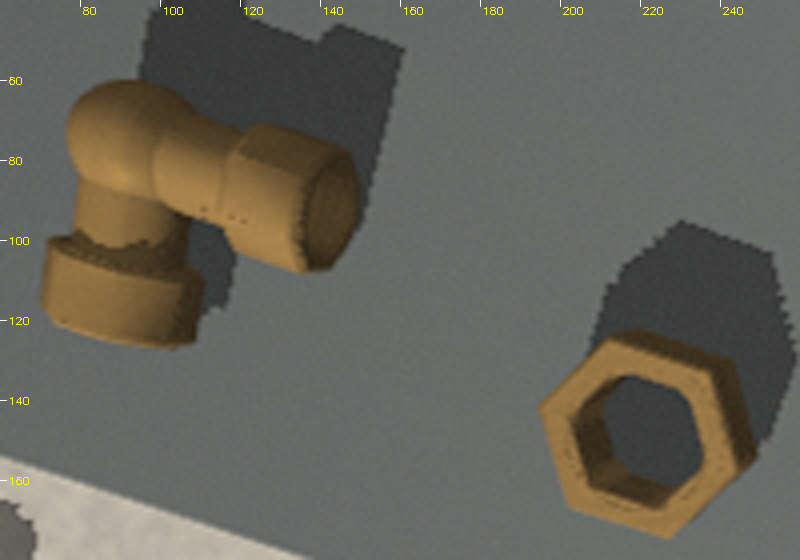

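```bash
python3 - <<'E'
from h import *
w=pickle.load(open("pics/wrist1.pkl","rb"));C=pickle.load(open("C0.pkl","rb"))
a=back(w,(101,240.7),.022);b=back(w,(301.3,294),.022)
print("corners",a,b,np.linalg.norm(a-b),np.degrees(np.arctan2(*(a-b)[1::-1])))
for z in(.056,.058):print("knob",back(w,(324.3,186.2),z).round(4))
a=back(w,(323.8,157),.056);b=back(w,(324.5,210),.056);print(a.round(4),b.round(4),((a+b)/2).round(4),np.linalg.norm(a-b),np.degrees(np.arctan2(*(b-a)[1::-1])))
d3=[(289.5,275),(190.5,347),(103,272.5),(199.5,220.5)];s3=[(388.6,178.4),(457.4,166.4),(526.4,224),(442,242)]
x,y,z=110,86,22;rc=[(-x,-y,z),(-x,y,z),(x,y,z),(x,-y,z)]
o=[(w,[(110,-86,22),(-110,-86,22)],[(101,240.7),(301.3,294)])]
print(fit(o,(.55,.29,3)))
print(fit(o+[(C["side"],rc,d3),(C["scene"],rc,s3)],(.55,.29,3)))
E
```

```text
corners [0.66188813 0.20926291 0.022     ] [0.43734703 0.19771284 0.022     ] 0.22483796565321093 2.944617822524221
knob [0.4599 0.0613 0.056 ]
knob [0.4601 0.0608 0.058 ]
[0.4697 0.0361 0.056 ] [0.4518 0.0829 0.056 ] [0.4607 0.0595 0.056 ] 0.05005940936849159 110.92331942765007
(array([0.54602068, 0.28940099, 2.70832115]), array([ 1.9,  0.1, -2.5, -0.3]))
(array([0.54646208, 0.29042437, 2.99820979]), array([ 0.9,  1.1, -3.4, -0.2, -3.5, -1.3, -1.3, -0.6,  2.5, -1.6, -0.5,
       -0.2,  0.2, -1.3, -1.9, -0.7, -4. , -2.7,  0.1, -3. ]))
```

>>> servo_tool(steps=[[[-0.009, 0, -0.06], [0, 0, 0.033]], [[0, 0, -0.1], [0, 0, 0]], [[0, 0, -0.1], [0, 0, 0]], [[0, 0, -0.1], [0, 0, 0]], [[0, 0, -0.1], [0, 0, 0]], [[0, 0, -0.1], [0, 0, 0]], [[0, 0, -0.08], [0, 0, 0]], [[0, 0, -0.044], [0, 0, 0]], [[0, 0, 0], [0, 0, 0]], [[0, 0, 0], [0, 0, 0]]])

```text
t: 2.2
tool_pos: [0.4614, 0.06, 0.0406]
tcp_rot: [180.0, -0.0, -69.1]
force: [0.3, -0.8, 0.9]
grip_width: 0.0855
```

>>> servo_tool(steps=[[[0, 0, 0], [0, 0, 0]], [[0, 0, 0], [0, 0, 0]], [[0, 0, 0], [0, 0, 0]], [[0, 0, 0], [0, 0, 0]], [[0, 0, 0], [0, 0, 0]], [[0, 0, 0], [0, 0, 0]], [[0, 0, 0], [0, 0, 0]], [[0, 0, 0], [0, 0, 0]], [[0, 0, 0], [0, 0, 0]], [[0, 0, 0], [0, 0, 0]]], gripper=1)

```text
t: 3.2
tool_pos: [0.4609, 0.0601, 0.0408]
tcp_rot: [-180.0, -0.0, -69.1]
force: [-1.0, 0.6, 5.2]
grip_width: 0.0093
```

>>> servo_tool(steps=[[[0, 0, 0.02], [0, 0, 0]], [[0, 0, 0.06], [0, 0, 0]], [[0, 0, 0.1], [0, 0, 0]], [[0, 0, 0.1], [0, 0, 0]], [[0, 0, 0.04], [0, 0, 0]], [[0, 0, 0], [0, 0, 0]], [[0, 0, 0], [0, 0, 0]], [[0, 0, 0], [0, 0, 0]], [[0, 0, 0], [0, 0, 0]], [[0, 0, 0], [0, 0, 0]]])

```text
t: 4.2
tool_pos: [0.4604, 0.0598, 0.1195]
tcp_rot: [179.9, -0.0, -69.1]
force: [-0.2, -0.2, -3.4]
grip_width: 0.0097
```

```bash
python3 snap.py 2 wrist side
```

```text
t 4.2 [0.4604 0.0598 0.1195] [ 1.7991e+02 -1.0000e-02 -6.9090e+01] 0.009729308968648306 [-0.2 -0.2 -3.4]
```

View pics/wrist2.png

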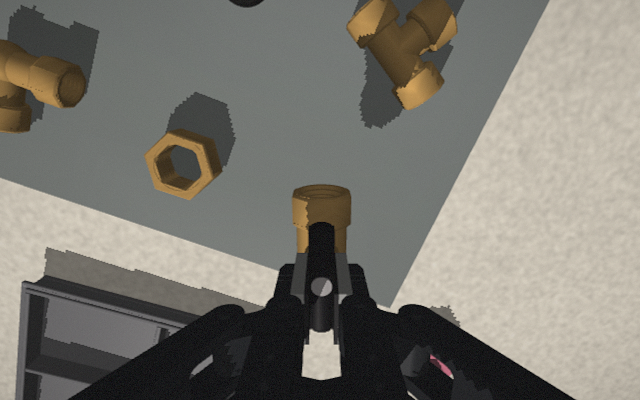

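View pics/side2.png

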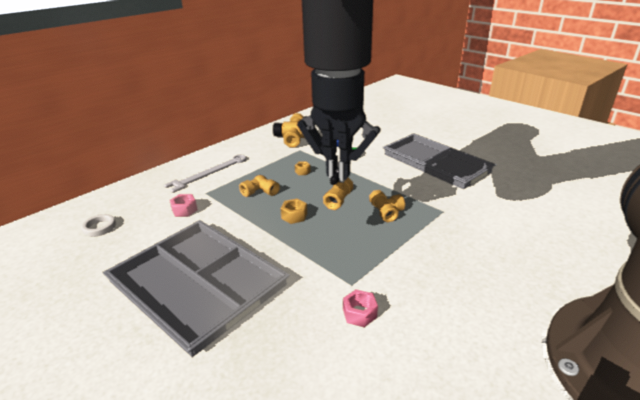

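>>> servo_tool(steps=[[[0.02, 0.06, 0], [0, 0, 0.15]], [[0.038, 0.121, 0], [0, 0, 0.25]], [[0.038, 0.121, 0], [0, 0, 0.25]], [[0.038, 0.121, 0], [0, 0, 0.25]], [[0.038, 0.121, 0], [0, 0, 0.25]], [[0.038, 0.121, 0], [0, 0, 0.25]], [[0.038, 0.121, 0], [0, 0, 0.25]], [[0.038, 0.121, 0], [0, 0, 0.25]], [[0.038, 0.121, 0], [0, 0, 0.25]], [[0.014, 0.06, 0], [0, 0, 0.18]]])

```text
t: 5.3
tool_pos: [0.546, 0.3344, 0.1196]
tcp_rot: [180.0, -0.0, 1.2]
force: [-0.8, -0.5, -3.7]
grip_width: 0.0097
```

```bash
python3 snap.py 3 wrist side
```

```text
t 5.3 [0.546  0.3344 0.1196] [ 1.7999e+02 -1.0000e-02  1.1700e+00] 0.009666689214473636 [-0.8 -0.5 -3.7]
```

View pics/wrist3.png

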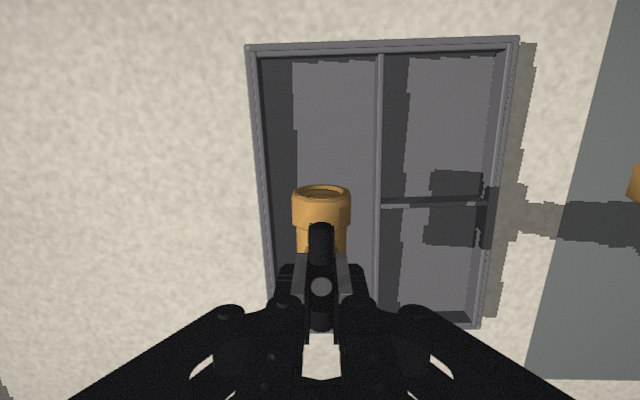

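View pics/side3.png

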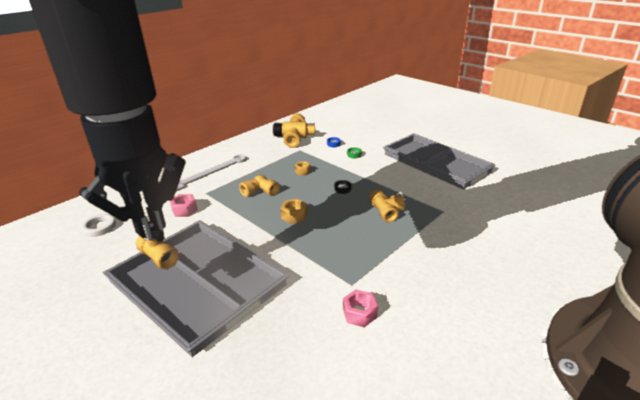

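```bash
python3 - <<'E'
from h import *
w=pickle.load(open("pics/wrist3.pkl","rb"))
o=[(w,[(112,88,22),(112,-88,22),(-112,-88,22)],[(245.5,46),(519.5,36.5),(480,327)])]
print(fit(o,(.55,.29,3)))
o=[(w,[(110,86,22),(110,-86,22),(-110,-86,22)],[(245.5,46),(519.5,36.5),(480,327)])]
print(fit(o,(.55,.29,3)))
E
```

```text
(array([0.54737802, 0.29216977, 3.10258334]), array([ 2.1,  0.2, -0.9, -0.1, -0.3, -0.4]))
(array([0.54931337, 0.2905801 , 3.06209824]), array([ 7.8,  0.1, -1.3,  0.3, -0.2, -4.2]))
```

>>> servo_tool(steps=[[[0, 0, -0.06], [0, 0, 0.06]], [[0, 0, -0.08], [0, 0, 0]], [[0, 0, -0.07], [0, 0, 0]], [[0, 0, -0.04], [0, 0, 0]], [[0, 0, -0.03], [0, 0, 0]], [[0, 0, -0.016], [0, 0, 0]], [[0, 0, 0], [0, 0, 0]], [[0, 0, 0], [0, 0, 0]], [[0, 0, 0], [0, 0, 0]], [[0, 0, 0], [0, 0, 0]]])

```text
t: 6.4
tool_pos: [0.5455, 0.3322, 0.0469]
tcp_rot: [-180.0, -0.0, 2.6]
force: [-0.6, 0.4, -3.5]
grip_width: 0.0093
```

>>> servo_tool(steps=[[[0, 0, 0], [0, 0, 0]], [[0, 0, 0], [0, 0, 0]], [[0, 0, 0], [0, 0, 0]], [[0, 0, 0], [0, 0, 0]], [[0, 0, 0], [0, 0, 0]], [[0, 0, 0], [0, 0, 0]], [[0, 0, 0.06], [0, 0, 0]], [[0, 0, 0.1], [0, 0, 0]], [[0, 0, 0.12], [0, 0, 0]], [[0, 0, 0.12], [0, 0, 0]]], gripper=0)

```text
t: 7.4
tool_pos: [0.5451, 0.3318, 0.1471]
tcp_rot: [180.0, 0.0, 2.6]
force: [0.4, 0.0, 0.3]
grip_width: 0.0426
```

```bash
python3 snap.py 4 wrist
```

```text
t 7.4 [0.5451 0.3318 0.1471] [1.7997e+02 3.0000e-02 2.6100e+00] 0.04263736189188231 [0.4 0.  0.3]
```

View pics/wrist4.png

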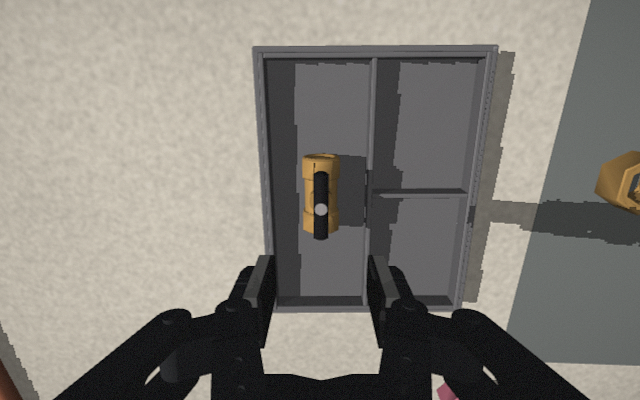

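>>> servo_tool(steps=[[[0.009, -0.06, 0.01], [0, 0, -0.12]], [[0.009, -0.117, 0.01], [0, 0, -0.232]], [[0.009, -0.117, 0.01], [0, 0, -0.232]], [[0.009, -0.117, 0.01], [0, 0, -0.232]], [[0.009, -0.117, 0], [0, 0, -0.232]], [[0.009, -0.117, 0], [0, 0, -0.232]], [[0.009, -0.117, 0], [0, 0, -0.232]], [[0.009, -0.117, 0], [0, 0, -0.232]], [[0.009, -0.117, 0], [0, 0, -0.232]], [[0, -0.06, 0], [0, 0, -0.11]]], gripper=-0.5)

```text
t: 8.45
tool_pos: [0.5654, 0.066, 0.1562]
tcp_rot: [180.0, -0.0, -60.3]
force: [0.3, -0.4, 0.1]
grip_width: 0.0638
```

```bash
python3 snap.py 5 wrist
```

```text
t 8.45 [0.5654 0.066  0.1562] [179.99  -0.   -60.31] 0.06378992387252523 [ 0.3 -0.4  0.1]
```

View pics/wrist5.png

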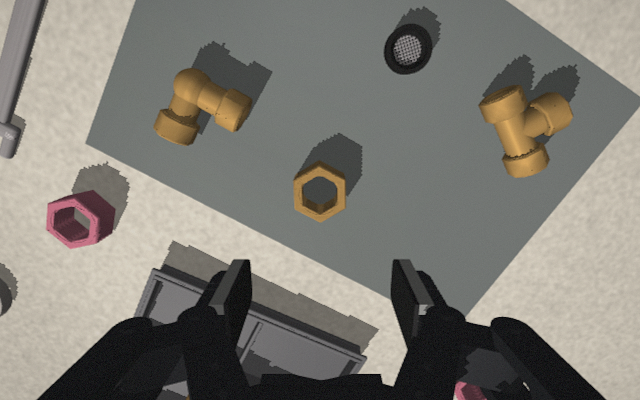

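```bash
python3 - <<'E'
from h import *
crop("wrist5",280,150,360,230,7,"c1")
crop("wrist5",140,50,280,160,5,"c2")
E
```

```text
(no output)
```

View pics/c1.png

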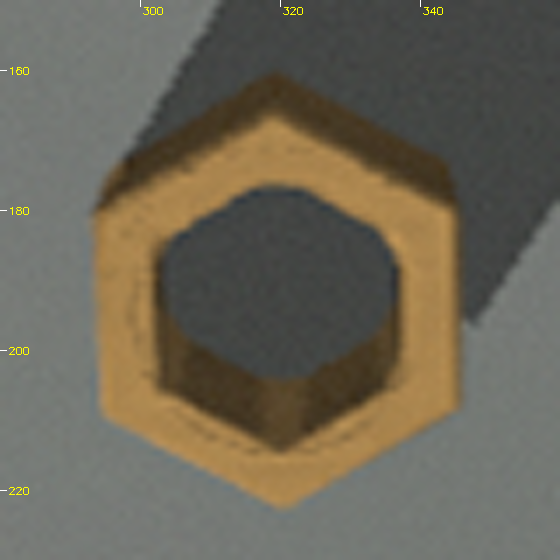

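View pics/c2.png

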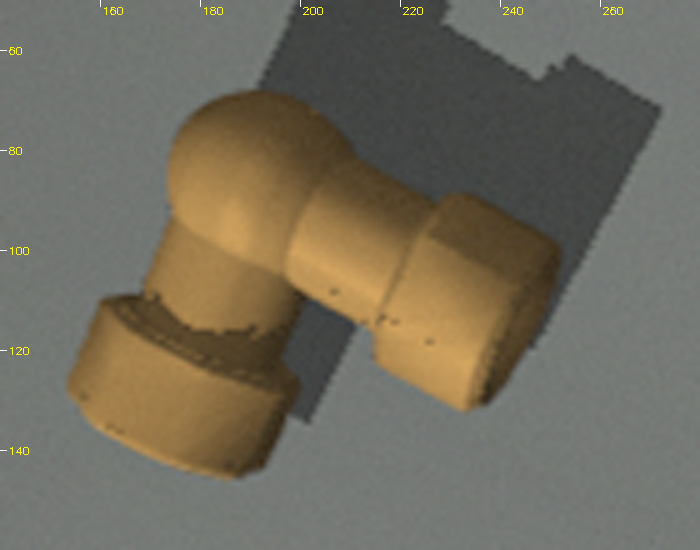

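```bash
python3 - <<'E'
from h import *
w=pickle.load(open("pics/wrist5.pkl","rb"))
c=[(275,117),(453,206),(460,405),(283,508),(102,410),(95,213)]
b=np.array([back(w,(280+a/7,150+d/7),.026) for a,d in c])[:,:2];m=b.mean(0);a=np.degrees(np.arctan2(*(b-m).T[::-1]))
print(m,(np.linalg.norm(b-m,axis=1)*2e3).round(1),(a%60).round(1))
E
```

```text
[0.56569147 0.06901086] [48.  49.4 50.4 50.6 49.8 50.2] [ 0.5  2.1  1.8  1.1 59.7  0.2]
```

>>> servo_tool(steps=[[[0, 0.006, -0.05], [0, 0, 0.03]], [[0, 0, -0.1], [0, 0, 0]], [[0, 0, -0.1], [0, 0, 0]], [[0, 0, -0.1], [0, 0, 0]], [[0, 0, -0.1], [0, 0, 0]], [[0, 0, -0.08], [0, 0, 0]], [[0, 0, -0.05], [0, 0, 0]], [[0, 0, -0.02], [0, 0, 0]], [[0, 0, 0], [0, 0, 0]], [[0, 0, 0], [0, 0, 0]]])

```text
t: 9.5
tool_pos: [0.566, 0.0699, 0.0069]
tcp_rot: [-179.9, -0.0, -59.0]
force: [-0.5, 0.3, 0.1]
grip_width: 0.0641
```

>>> servo_tool(steps=[[[0, 0, 0], [0, 0, 0]], [[0, 0, 0], [0, 0, 0]], [[0, 0, 0], [0, 0, 0]], [[0, 0, 0], [0, 0, 0]], [[0, 0, 0], [0, 0, 0]], [[0, 0, 0], [0, 0, 0]], [[0, 0, 0.03], [0, 0, 0]], [[0, 0, 0.06], [0, 0, 0]], [[0, 0, 0.1], [0, 0, 0]], [[0, 0, 0.1], [0, 0, 0]]], gripper=1)

```text
t: 10.5
tool_pos: [0.565, 0.0693, 0.0797]
tcp_rot: [180.0, 0.0, -59.1]
force: [0.4, -0.6, -0.6]
grip_width: 0.0429
```

>>> servo_tool(steps=[[[0, 0, 0.06], [0, 0, 0]], [[0.0257, 0.122, 0], [0, 0, -0.155]], [[0.0257, 0.122, 0], [0, 0, -0.155]], [[0.0257, 0.122, 0], [0, 0, -0.155]], [[0.0257, 0.122, 0], [0, 0, -0.155]], [[0.0257, 0.122, 0], [0, 0, -0.155]], [[0.0257, 0.122, 0], [0, 0, -0.155]], [[0, 0, 0], [0, 0, 0]], [[0, 0, 0], [0, 0, 0]], [[0, 0, 0], [0, 0, 0]]])

```text
t: 11.5
tool_pos: [0.6036, 0.2517, 0.0938]
tcp_rot: [180.0, -0.0, -87.0]
force: [-0.5, 0.2, -0.9]
grip_width: 0.0425
```

```bash
python3 snap.py 6 wrist
```

```text
t 11.5 [0.6036 0.2517 0.0938] [ 1.7996e+02 -1.0000e-02 -8.6950e+01] 0.042490834515390936 [-0.5  0.2 -0.9]
```

View pics/wrist6.png

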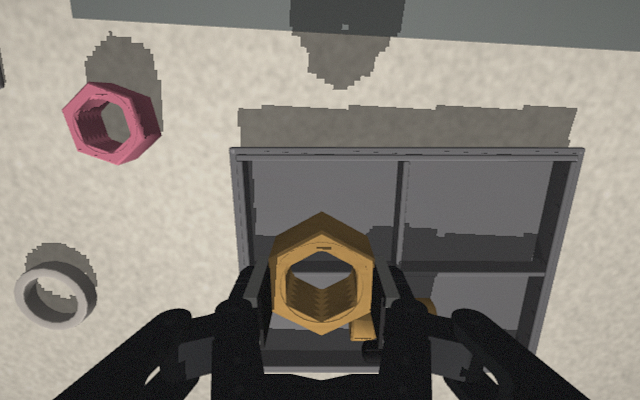

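>>> servo_tool(steps=[[[0, 0, -0.06], [0, 0, 0]], [[0, 0, -0.08], [0, 0, 0]], [[0, 0, -0.08], [0, 0, 0]], [[0, 0, -0.06], [0, 0, 0]], [[0, 0, -0.03], [0, 0, 0]], [[0, 0, -0.02], [0, 0, 0]], [[0, 0, 0], [0, 0, 0]], [[0, 0, 0], [0, 0, 0]], [[0, 0, 0], [0, 0, 0]], [[0, 0, 0], [0, 0, 0]]])

```text
t: 12.55
tool_pos: [0.6043, 0.2527, 0.0116]
tcp_rot: [-180.0, 0.0, -87.0]
force: [-0.4, -0.0, 1.1]
grip_width: 0.0424
```

>>> servo_tool(steps=[[[0, 0, 0], [0, 0, 0]], [[0, 0, 0], [0, 0, 0]], [[0, 0, 0], [0, 0, 0]], [[0, 0, 0], [0, 0, 0]], [[0, 0, 0], [0, 0, 0]], [[0, 0, 0], [0, 0, 0]], [[0, 0, 0.06], [0, 0, 0]], [[0, 0, 0.12], [0, 0, 0]], [[0, 0, 0.16], [0, 0, 0]], [[0, 0, 0.16], [0, 0, 0]]], gripper=-0.33)

```text
t: 13.55
tool_pos: [0.6039, 0.2523, 0.1386]
tcp_rot: [180.0, -0.0, -87.0]
force: [1.7, 0.6, 0.5]
grip_width: 0.0566
```

```bash
python3 snap.py 7 wrist
```

```text
t 13.55 [0.6039 0.2523 0.1386] [ 1.800e+02 -2.000e-02 -8.696e+01] 0.05661609980252304 [1.7 0.6 0.5]
```

View pics/wrist7.png

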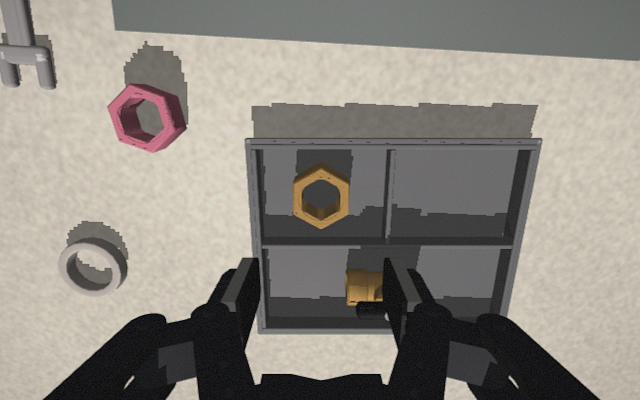

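>>> servo_tool(steps=[[[-0.0205, -0.08, 0.02], [0, 0, 0]], [[-0.0205, -0.158, 0.02], [0, 0, 0]], [[-0.0205, -0.158, 0.02], [0, 0, 0]], [[-0.0205, -0.158, 0], [0, 0, 0]], [[-0.0205, -0.158, 0], [0, 0, 0]], [[-0.0205, -0.158, 0], [0, 0, 0]], [[-0.0205, -0.158, 0], [0, 0, 0]], [[-0.0205, -0.158, 0], [0, 0, 0]], [[0, -0.08, 0], [0, 0, 0]], [[0, 0, 0], [0, 0, 0]]])

```text
t: 14.6
tool_pos: [0.5621, -0.0667, 0.1518]
tcp_rot: [-180.0, -0.0, -87.2]
force: [0.7, 0.4, -0.3]
grip_width: 0.0567
```

```bash
python3 snap.py 8 wrist; python3 -c "
from h import *
crop('wrist8',280,150,360,230,7,'d1')"
```

```text
t 14.6 [ 0.5621 -0.0667  0.1518] [-1.800e+02 -1.000e-02 -8.715e+01] 0.056681702173287565 [ 0.7  0.4 -0.3]
```

View pics/wrist8.png

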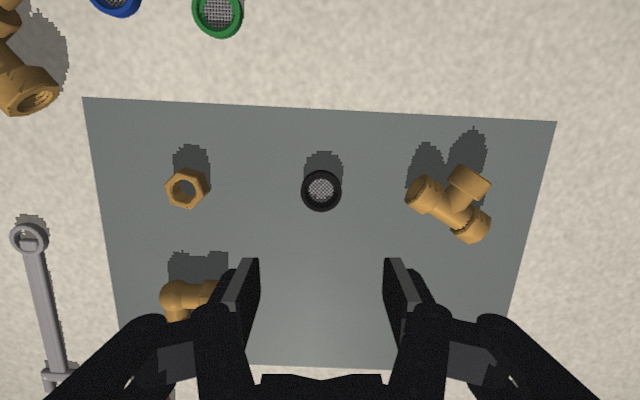

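View pics/d1.png

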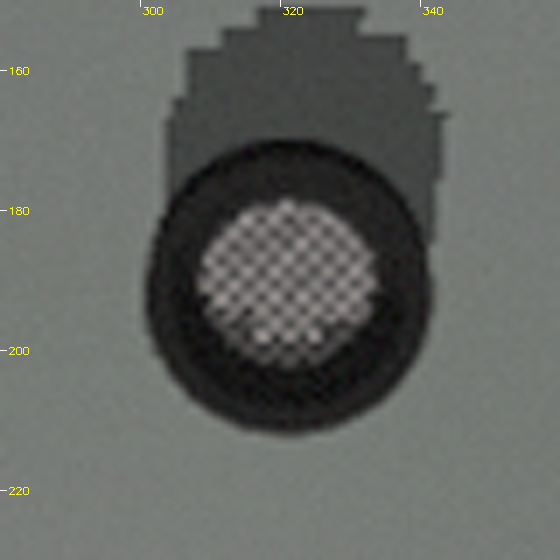

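```bash
python3 - <<'E'
from h import *
w=pickle.load(open("pics/wrist8.pkl","rb"))
for p in((147,295),(432,295),(289.5,295),(289.5,435)):print(back(w,(280+p[0]/7,150+p[1]/7),.014).round(4))
w=pickle.load(open("pics/wrist5.pkl","rb"))
E
```

```text
[ 0.5793 -0.0632  0.014 ]
[ 0.5441 -0.065   0.014 ]
[ 0.5617 -0.0641  0.014 ]
[ 0.5608 -0.0457  0.014 ]
```

>>> servo_tool(steps=[[[-0.005, 0, -0.05], [0, 0, 0]], [[0, 0, -0.1], [0, 0, 0]], [[0, 0, -0.1], [0, 0, 0]], [[0, 0, -0.1], [0, 0, 0]], [[0, 0, -0.1], [0, 0, 0]], [[0, 0, -0.08], [0, 0, 0]], [[0, 0, -0.05], [0, 0, 0]], [[0, 0, -0.022], [0, 0, 0]], [[0, 0, 0], [0, 0, 0]], [[0, 0, 0], [0, 0, 0]]])

```text
t: 15.65
tool_pos: [0.5623, -0.0637, 0.0014]
tcp_rot: [-179.9, 0.0, -86.9]
force: [-0.2, -0.6, 0.9]
grip_width: 0.0567
```

>>> servo_tool(steps=[[[0, 0, 0.004], [0, 0, 0]], [[0, 0, 0], [0, 0, 0]], [[0, 0, 0], [0, 0, 0]], [[0, 0, 0], [0, 0, 0]], [[0, 0, 0], [0, 0, 0]], [[0, 0, 0], [0, 0, 0]], [[0, 0, 0], [0, 0, 0]], [[0, 0, 0], [0, 0, 0]], [[0, 0, 0], [0, 0, 0]], [[0, 0, 0], [0, 0, 0]]], gripper=1, newtons=35)

```text
t: 16.65
tool_pos: [0.5626, -0.0639, 0.0032]
tcp_rot: [-179.9, 0.0, -87.0]
force: [-1.3, 1.9, 4.6]
grip_width: 0.034
```

>>> servo_tool(steps=[[[0, 0, 0.03], [0, 0, 0]], [[0, 0, 0.08], [0, 0, 0]], [[0, 0, 0.1], [0, 0, 0]], [[0, 0, 0.1], [0, 0, 0]], [[0, 0, 0.08], [0, 0, 0]], [[0, 0, 0], [0, 0, 0]], [[0, 0, 0], [0, 0, 0]], [[0, 0, 0], [0, 0, 0]], [[0, 0, 0], [0, 0, 0]], [[0, 0, 0], [0, 0, 0]]])

```text
t: 17.65
tool_pos: [0.5614, -0.0641, 0.0986]
tcp_rot: [179.9, -0.0, -87.0]
force: [-0.2, -0.2, -0.5]
grip_width: 0.0343
```

```bash
python3 snap.py 9 wrist
```

```text
t 17.65 [ 0.5614 -0.0641  0.0986] [ 1.7992e+02 -1.0000e-02 -8.6980e+01] 0.034288290489359496 [-0.2 -0.2 -0.5]
```

View pics/wrist9.png

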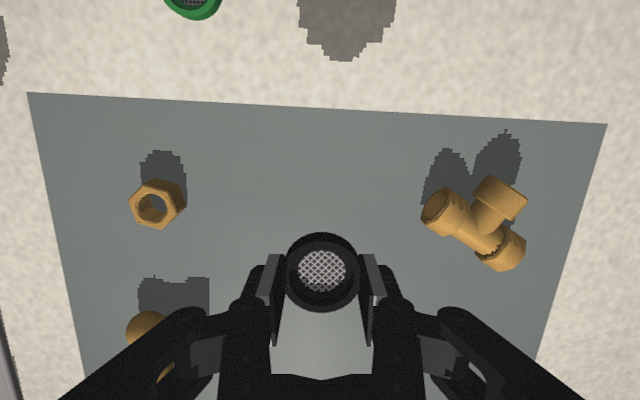

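>>> servo_tool(steps=[[[-0.0164, 0.078, 0], [0, 0, 0]], [[-0.0328, 0.155, 0], [0, 0, 0]], [[-0.0328, 0.155, 0], [0, 0, 0]], [[-0.0328, 0.155, 0], [0, 0, 0]], [[-0.0328, 0.155, 0], [0, 0, 0]], [[-0.0328, 0.155, 0], [0, 0, 0]], [[-0.0328, 0.155, 0], [0, 0, 0]], [[-0.0328, 0.155, 0], [0, 0, 0]], [[-0.0164, 0.078, 0], [0, 0, 0]], [[0, 0, 0], [0, 0, 0]]])

```text
t: 18.7
tool_pos: [0.4958, 0.2487, 0.099]
tcp_rot: [-180.0, -0.0, -86.8]
force: [0.4, -0.4, 0.1]
grip_width: 0.0344
```

```bash
python3 snap.py 10 wrist
```

```text
t 18.7 [0.4958 0.2487 0.099 ] [-1.800e+02 -1.000e-02 -8.679e+01] 0.034415278803689 [ 0.4 -0.4  0.1]
```

View pics/wrist10.png

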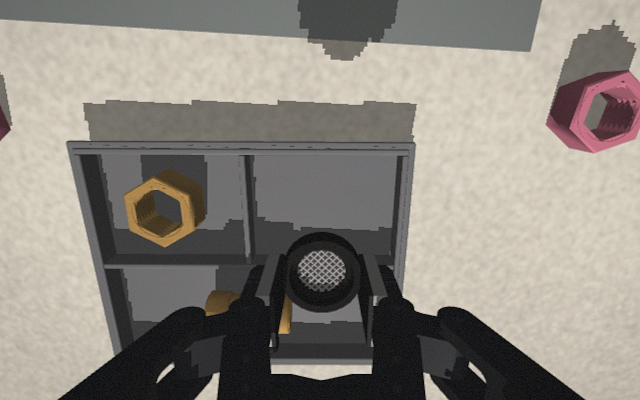

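>>> servo_tool(steps=[[[0, 0, -0.06], [0, 0, 0]], [[0, 0, -0.09], [0, 0, 0]], [[0, 0, -0.09], [0, 0, 0]], [[0, 0, -0.07], [0, 0, 0]], [[0, 0, -0.036], [0, 0, 0]], [[0, 0, -0.018], [0, 0, 0]], [[0, 0, 0], [0, 0, 0]], [[0, 0, 0], [0, 0, 0]], [[0, 0, 0], [0, 0, 0]], [[0, 0, 0], [0, 0, 0]]])

```text
t: 19.75
tool_pos: [0.4965, 0.2465, 0.009]
tcp_rot: [-179.9, 0.0, -87.0]
force: [0.2, -0.3, -0.1]
grip_width: 0.0343
```

>>> servo_tool(steps=[[[0, 0, 0], [0, 0, 0]], [[0, 0, 0], [0, 0, 0]], [[0, 0, 0], [0, 0, 0]], [[0, 0, 0], [0, 0, 0]], [[0, 0, 0], [0, 0, 0]], [[0, 0, 0], [0, 0, 0]], [[0, 0, 0.06], [0, 0, 0]], [[0, 0, 0.12], [0, 0, 0]], [[0, 0, 0.16], [0, 0, 0]], [[0, 0, 0.16], [0, 0, 0]]], gripper=-0.2)

```text
t: 20.75
tool_pos: [0.4958, 0.2459, 0.1343]
tcp_rot: [179.9, -0.1, -87.0]
force: [-0.0, 1.2, 0.8]
grip_width: 0.0515
```

```bash
python3 snap.py 11 wrist
```

```text
t 20.75 [0.4958 0.2459 0.1343] [ 1.7995e+02 -5.0000e-02 -8.6970e+01] 0.05146175821376355 [-0.   1.2  0.8]
```

View pics/wrist11.png

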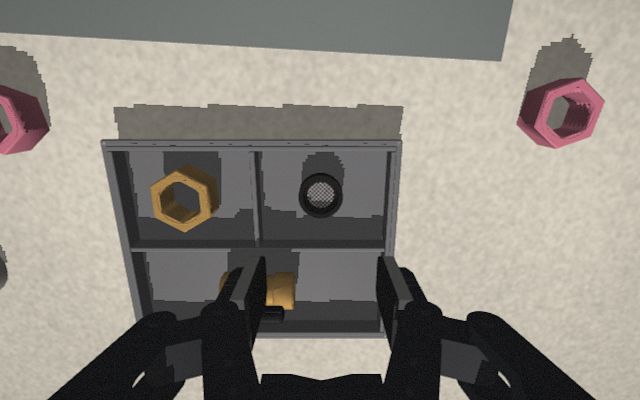

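```bash
cat > ov.py <<'E'
from h import *
import sys
def octs(axis,a,b,r=15):
    k=r*np.tan(np.pi/8)
    o=[(-k,r),(k,r),(r,k),(r,-k),(k,-r),(-k,-r),(-r,-k),(-r,k)]
    return [np.array([((s,-14.5+u,15+v) if axis=='x' else (-14.5+u,s,15+v)) for u,v in o])/1000 for s in(a,b)]
def draw(src,p,x0,y0,x1,y1,k,out):
    im=cv2.imread(f"pics/{src}.png")[y0:y1,x0:x1];im=cv2.resize(im,None,fx=k,fy=k,interpolation=cv2.INTER_CUBIC)
    ci=pickle.load(open(f"pics/{src}.pkl","rb"))
    for ax in'xy':
        A=octs(ax,11.5,29.5);L=[]
        for o in A:
            q=(P(ci,W(p,o))+.5-[x0,y0])*k;L.append(q);cv2.polylines(im,[q.astype(int)],True,(255,255,0),1)
        for a,b in zip(*L):cv2.line(im,tuple(a.astype(int)),tuple(b.astype(int)),(0,255,0),1)
    cv2.imwrite(f"pics/{out}.png",im)
E
python3 - <<'E'
from ov import *
C=pickle.load(open("C0.pkl","rb"));w=C["wrist"];pickle.dump(w,open("pics/wrist0.pkl","wb"))
c=back(w,(301.2,208.7),.015);print(c)
p=(c[0]-.0145,c[1]+.0145,90);print(p)
draw("wrist5",p,140,50,280,160,5,"e1")
draw("wrist0",p,280,160,360,270,6,"e2")
E
```

```text
[0.69655065 0.04415974 0.015     ]
(np.float64(0.6820506474788142), np.float64(0.058659744860297305), 90)
```

View pics/e1.png

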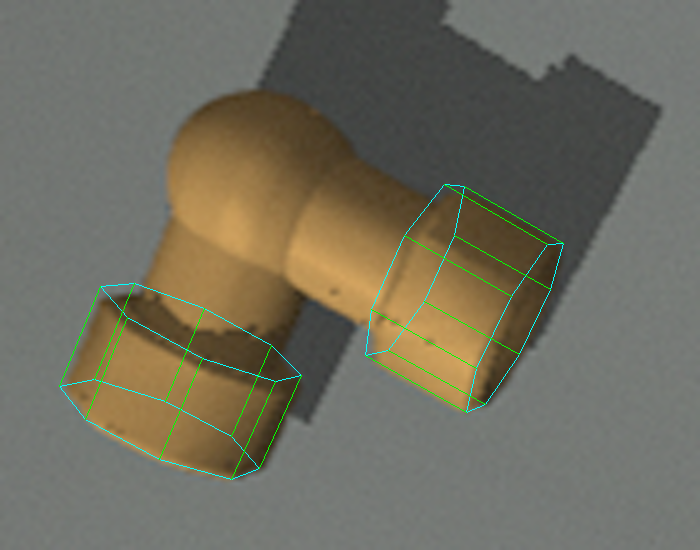

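View pics/e2.png

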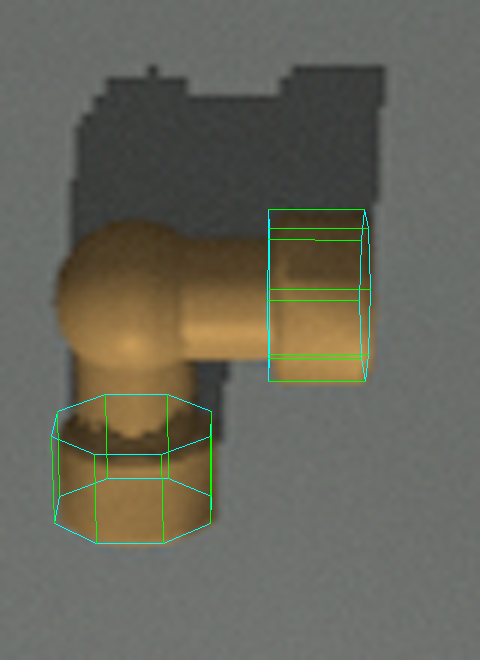

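```bash
python3 - <<'E'
from h import *
w=pickle.load(open("pics/wrist5.pkl","rb"));print(back(w,(76,219),.026))
E
```

```text
[0.73819415 0.19295206 0.026     ]
```

>>> servo_tool(steps=[[[0.057, -0.048, 0.04], [0, 0, -0.0143]], [[0.114, -0.096, 0.04], [0, 0, -0.0143]], [[0.114, -0.096, 0], [0, 0, -0.0143]], [[0.114, -0.096, 0], [0, 0, -0.0143]], [[0.114, -0.096, 0], [0, 0, -0.0143]], [[0.114, -0.096, 0], [0, 0, -0.0143]], [[0.114, -0.096, 0], [0, 0, -0.0143]], [[0.057, -0.048, 0], [0, 0, 0]], [[0, 0, 0], [0, 0, 0]], [[0, 0, 0], [0, 0, 0]]], gripper=-0.2)

```text
t: 21.8
tool_pos: [0.6954, 0.0778, 0.1524]
tcp_rot: [179.9, -0.0, -90.0]
force: [-0.6, -0.4, -0.5]
grip_width: 0.0513
```

```bash
python3 snap.py 12 wrist;python3 - <<'E'
from ov import *
draw("wrist12",(.681,.0588,90),260,120,380,250,5,"e3")
E
```

```text
t 21.8 [0.6954 0.0778 0.1524] [ 1.7994e+02 -1.0000e-02 -9.0030e+01] 0.05130816642265817 [-0.6 -0.4 -0.5]
```

View pics/e3.png

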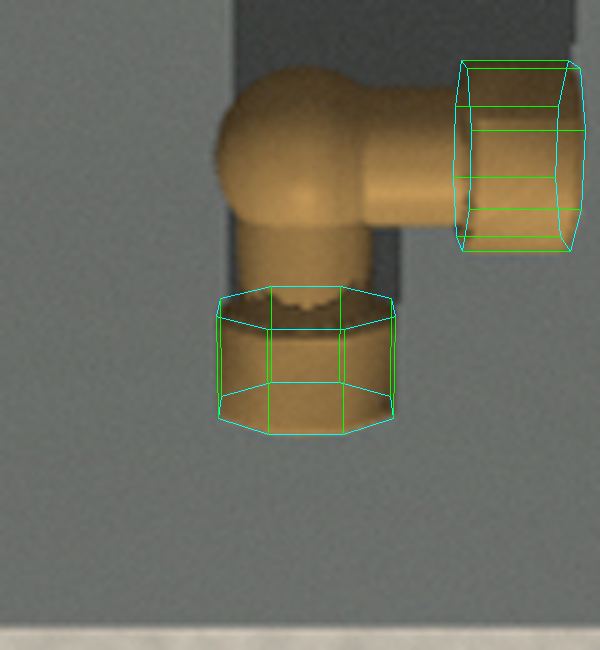

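View pics/wrist12.png

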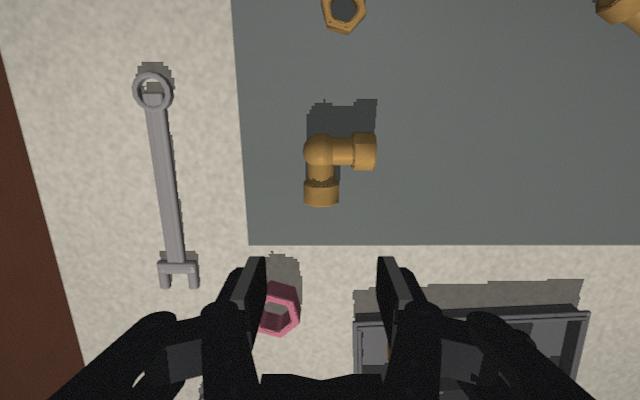

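>>> servo_tool(steps=[[[0, 0, -0.05], [0, 0, 0]], [[0, 0, -0.1], [0, 0, 0]], [[0, 0, -0.1], [0, 0, 0]], [[0, 0, -0.1], [0, 0, 0]], [[0, 0, -0.1], [0, 0, 0]], [[0, 0, -0.08], [0, 0, 0]], [[0, 0, -0.05], [0, 0, 0]], [[0, 0, -0.016], [0, 0, 0]], [[0, 0, 0], [0, 0, 0]], [[0, 0, 0], [0, 0, 0]]])

```text
t: 22.85
tool_pos: [0.6963, 0.0786, 0.0054]
tcp_rot: [-179.9, 0.0, -89.9]
force: [-0.6, -0.3, -0.8]
grip_width: 0.0515
```

>>> servo_tool(steps=[[[0, 0, 0], [0, 0, 0]], [[0, 0, 0], [0, 0, 0]], [[0, 0, 0], [0, 0, 0]], [[0, 0, 0], [0, 0, 0]], [[0, 0, 0], [0, 0, 0]], [[0, 0, 0], [0, 0, 0]], [[0, 0, 0], [0, 0, 0]], [[0, 0, 0], [0, 0, 0]], [[0, 0, 0], [0, 0, 0]], [[0, 0, 0], [0, 0, 0]]], gripper=1, newtons=80)

```text
t: 23.85
tool_pos: [0.6964, 0.0785, 0.0058]
tcp_rot: [-179.9, 0.0, -90.0]
force: [-1.2, 0.9, 5.9]
grip_width: 0.0281
```

>>> servo_tool(steps=[[[0, 0, 0.03], [0, 0, 0]], [[0, 0, 0.08], [0, 0, 0]], [[0, 0, 0.1], [0, 0, 0]], [[0, 0, 0.1], [0, 0, 0]], [[0, 0, 0.08], [0, 0, 0]], [[0, 0, 0], [0, 0, 0]], [[0, 0, 0], [0, 0, 0]], [[0, 0, 0], [0, 0, 0]], [[0, 0, 0], [0, 0, 0]], [[0, 0, 0], [0, 0, 0]]])

```text
t: 24.85
tool_pos: [0.6952, 0.0781, 0.1006]
tcp_rot: [179.9, -0.0, -90.0]
force: [0.2, 0.3, -2.6]
grip_width: 0.0279
```

```bash
python3 snap.py 13 wrist scene
```

```text
t 24.85 [0.6952 0.0781 0.1006] [ 1.799e+02 -3.000e-02 -8.998e+01] 0.027945672441260717 [ 0.2  0.3 -2.6]
```

View pics/wrist13.png

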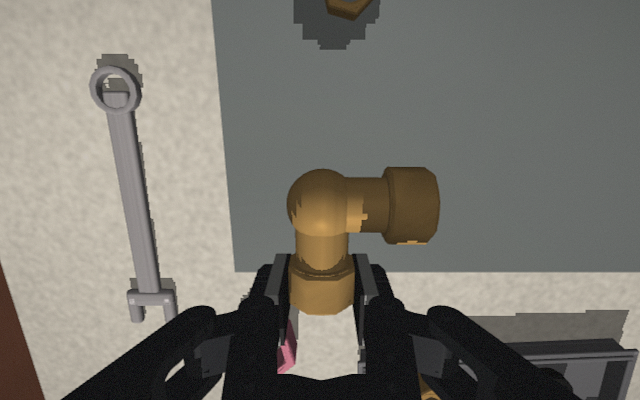

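View pics/scene13.png

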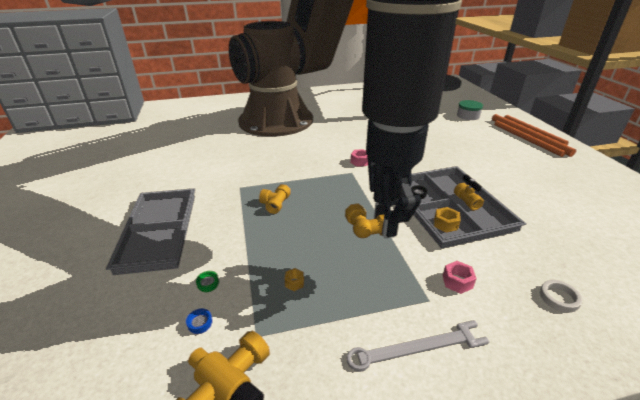

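>>> servo_tool(steps=[[[-0.035, -0.08, 0], [0, 0, -0.02]], [[-0.07, -0.163, 0], [0, 0, -0.02]], [[-0.07, -0.163, 0], [0, 0, -0.02]], [[-0.07, -0.163, 0], [0, 0, -0.02]], [[-0.07, -0.163, 0], [0, 0, -0.02]], [[-0.07, -0.163, 0], [0, 0, -0.02]], [[-0.07, -0.163, 0], [0, 0, -0.02]], [[-0.07, -0.163, 0], [0, 0, -0.02]], [[-0.07, -0.163, 0], [0, 0, -0.02]], [[-0.035, -0.08, 0], [0, 0, 0]]])

```text
t: 25.95
tool_pos: [0.5358, -0.2908, 0.1018]
tcp_rot: [180.0, -0.0, -95.5]
force: [-0.0, 1.0, -2.9]
grip_width: 0.0279
```

```bash
python3 snap.py 14 wrist
```

```text
t 25.95 [ 0.5358 -0.2908  0.1018] [ 1.7997e+02 -1.0000e-02 -9.5540e+01] 0.027894289911126868 [-0.   1.  -2.9]
```

View pics/wrist14.png

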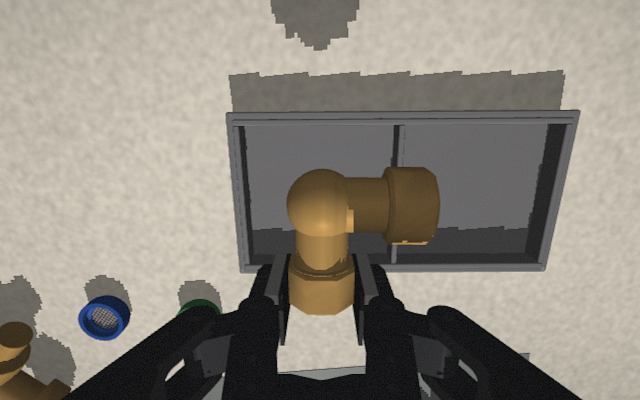

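```bash
python3 - <<'E'
from h import *
w=pickle.load(open("pics/wrist14.pkl","rb"))
for d in(0,2):
  o=[(w,[(110+d,-54-d,22),(-110-d,-54-d,22),(-110-d,54+d,22),(110+d,54+d,22)],[(227,113.5),(579,111),(545.5,271),(240.5,272)])]
  p,r=fit(o,(.48,-.293,-5));print(p,r,W(p,[(.054,0,0),(-.054,0,0)]))
E
```

```text
[ 0.48178115 -0.29834818 -5.03263848] [ 4.2  0.7 -4.3  0.4 -3.6 -8.2  3.8 -7. ] [[ 0.53557297 -0.30308523  0.        ]
 [ 0.42798933 -0.29361113  0.        ]]
[ 0.48190303 -0.29635991 -5.05047573] [ 1.2  0.7 -1.   0.4 -1.9 -3.3  1.6 -2.2] [[ 0.53569338 -0.30111371  0.        ]
 [ 0.42811269 -0.29160611  0.        ]]
```

>>> servo_tool(steps=[[[0.012, 0, -0.06], [0, 0, 0]], [[0, 0, -0.09], [0, 0, 0]], [[0, 0, -0.09], [0, 0, 0]], [[0, 0, -0.07], [0, 0, 0]], [[0, 0, -0.034], [0, 0, 0]], [[0, 0, -0.016], [0, 0, 0]], [[0, 0, 0], [0, 0, 0]], [[0, 0, 0], [0, 0, 0]], [[0, 0, 0], [0, 0, 0]], [[0, 0, 0], [0, 0, 0]]])

```text
t: 27.0
tool_pos: [0.5417, -0.2879, 0.0126]
tcp_rot: [-179.9, -0.0, -95.4]
force: [0.2, -0.5, -1.5]
grip_width: 0.028
```

>>> servo_tool(steps=[[[0, 0, 0], [0, 0, 0]], [[0, 0, 0], [0, 0, 0]], [[0, 0, 0], [0, 0, 0]], [[0, 0, 0], [0, 0, 0]], [[0, 0, 0], [0, 0, 0]], [[0, 0, 0], [0, 0, 0]], [[0, 0, 0.06], [0, 0, 0]], [[0, 0, 0.12], [0, 0, 0]], [[0, 0, 0.16], [0, 0, 0]], [[0, 0, 0.16], [0, 0, 0]]], gripper=-0.08)

```text
t: 28.0
tool_pos: [0.5407, -0.2877, 0.1378]
tcp_rot: [179.9, 0.0, -95.4]
force: [1.5, -0.3, 1.2]
grip_width: 0.0462
```

```bash
python3 snap.py 15 wrist
```

```text
t 28.0 [ 0.5407 -0.2877  0.1378] [179.93   0.   -95.37] 0.046177303598506504 [ 1.5 -0.3  1.2]
```

View pics/wrist15.png

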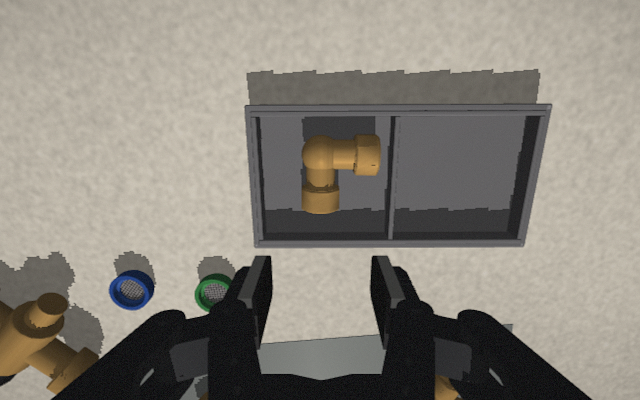

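>>> servo_tool(steps=[[[0.04, 0.064, 0.03], [0, 0, 0.1]], [[0.079, 0.129, 0.03], [0, 0, 0.1]], [[0.079, 0.129, 0], [0, 0, 0.1]], [[0.079, 0.129, 0], [0, 0, 0.1]], [[0.079, 0.129, 0], [0, 0, 0.1]], [[0.079, 0.129, 0], [0, 0, 0.1]], [[0.079, 0.129, 0], [0, 0, 0.1]], [[0.038, 0.068, 0], [0, 0, 0]], [[0, 0, 0], [0, 0, 0]], [[0, 0, 0], [0, 0, 0]]], gripper=-0.2)

```text
t: 29.05
tool_pos: [0.6787, -0.0608, 0.1509]
tcp_rot: [179.9, 0.0, -74.3]
force: [-0.3, 0.6, -0.0]
grip_width: 0.0513
```

```bash
python3 snap.py 16 wrist; python3 -c "
from h import *
crop('wrist16',285,150,355,220,8,'f1')"
```

```text
t 29.05 [ 0.6787 -0.0608  0.1509] [ 1.7991e+02  2.0000e-02 -7.4340e+01] 0.051278411029438246 [-0.3  0.6 -0. ]
```

View pics/f1.png

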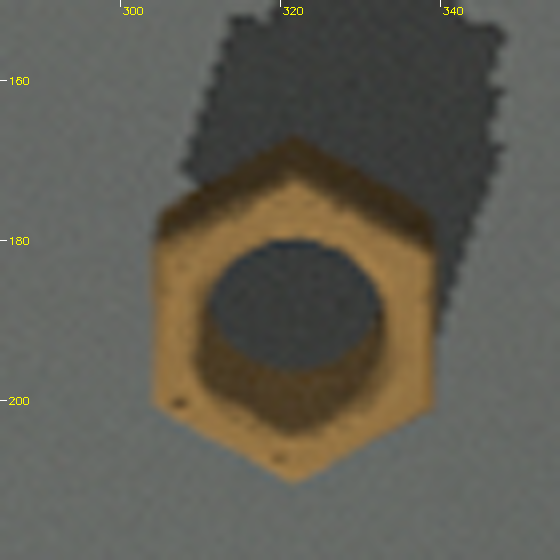

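```bash
python3 - <<'E'
from h import *
w=pickle.load(open("pics/wrist16.pkl","rb"))
c=[(295,180),(434,246),(433,408),(295,482),(155,405),(155,240)]
b=np.array([back(w,(285+a/8,150+d/8),.020) for a,d in c])[:,:2];m=b.mean(0);a=np.degrees(np.arctan2(*(b-m).T[::-1]))
print(m,(np.linalg.norm(b-m,axis=1)*2e3).round(1),(a%60).round(1))
E
```

```text
[ 0.67830186 -0.061265  ] [32.  34.2 34.5 34.4 34.3 34.9] [45.6 47.2 44.8 45.9 45.4 42.4]
```

>>> servo_tool(steps=[[[0, 0, -0.05], [0, 0, 0]], [[0, 0, -0.1], [0, 0, 0]], [[0, 0, -0.1], [0, 0, 0]], [[0, 0, -0.1], [0, 0, 0]], [[0, 0, -0.1], [0, 0, 0]], [[0, 0, -0.08], [0, 0, 0]], [[0, 0, -0.05], [0, 0, 0]], [[0, 0, -0.012], [0, 0, 0]], [[0, 0, 0], [0, 0, 0]], [[0, 0, 0], [0, 0, 0]]])

```text
t: 30.1
tool_pos: [0.6799, -0.0614, 0.0049]
tcp_rot: [-179.9, -0.0, -74.4]
force: [-0.1, 0.5, 0.7]
grip_width: 0.0513
```

>>> servo_tool(steps=[[[0, 0, 0], [0, 0, 0]], [[0, 0, 0], [0, 0, 0]], [[0, 0, 0], [0, 0, 0]], [[0, 0, 0], [0, 0, 0]], [[0, 0, 0], [0, 0, 0]], [[0, 0, 0], [0, 0, 0]], [[0, 0, 0], [0, 0, 0]], [[0, 0, 0], [0, 0, 0]], [[0, 0, 0], [0, 0, 0]], [[0, 0, 0], [0, 0, 0]]], gripper=1, newtons=50)

```text
t: 31.1
tool_pos: [0.68, -0.0611, 0.0052]
tcp_rot: [-179.9, -0.0, -74.3]
force: [-1.6, 0.1, 7.0]
grip_width: 0.0286
```

>>> servo_tool(steps=[[[0, 0, 0.03], [0, 0, 0]], [[0, 0, 0.08], [0, 0, 0]], [[0, 0, 0.1], [0, 0, 0]], [[0, 0, 0.1], [0, 0, 0]], [[0, 0, 0.08], [0, 0, 0]], [[0, 0, 0], [0, 0, 0]], [[0, 0, 0], [0, 0, 0]], [[0, 0, 0], [0, 0, 0]], [[0, 0, 0], [0, 0, 0]], [[0, 0, 0], [0, 0, 0]]])

```text
t: 32.1
tool_pos: [0.6787, -0.0613, 0.1003]
tcp_rot: [179.9, 0.0, -74.4]
force: [-0.8, 0.2, -1.1]
grip_width: 0.029
```

```bash
python3 snap.py 17 wrist
```

```text
t 32.1 [ 0.6787 -0.0613  0.1003] [ 1.7991e+02  1.0000e-02 -7.4380e+01] 0.029020929202926933 [-0.8  0.2 -1.1]
```

View pics/wrist17.png

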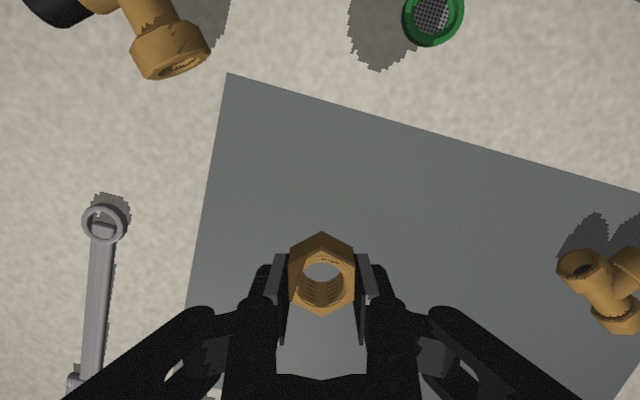

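>>> servo_tool(steps=[[[-0.0556, -0.0517, 0], [0, 0, -0.076]], [[-0.111, -0.1034, 0], [0, 0, -0.076]], [[-0.111, -0.1034, 0], [0, 0, -0.076]], [[-0.111, -0.1034, 0], [0, 0, -0.076]], [[-0.111, -0.1034, 0], [0, 0, -0.076]], [[-0.111, -0.1034, 0], [0, 0, -0.076]], [[-0.111, -0.1034, 0], [0, 0, -0.076]], [[-0.111, -0.1034, 0], [0, 0, -0.076]], [[-0.111, -0.1034, 0], [0, 0, -0.076]], [[-0.0556, -0.0517, 0], [0, 0, 0]]])

```text
t: 33.15
tool_pos: [0.427, -0.2951, 0.1012]
tcp_rot: [180.0, 0.0, -95.1]
force: [-0.2, -0.6, -0.8]
grip_width: 0.0288
```

```bash
python3 snap.py 18 wrist
```

```text
t 33.15 [ 0.427  -0.2951  0.1012] [ 1.7996e+02  1.0000e-02 -9.5060e+01] 0.028756653162059578 [-0.2 -0.6 -0.8]
```

View pics/wrist18.png

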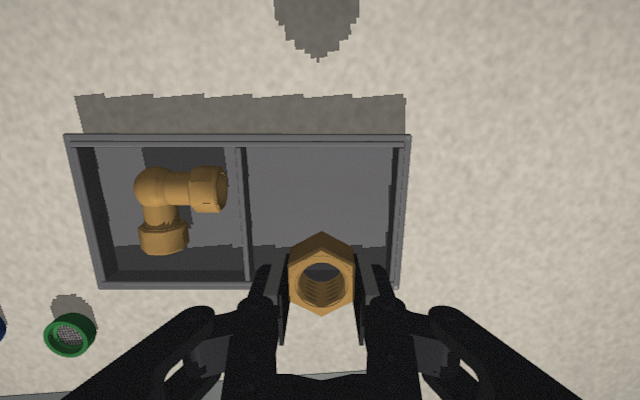

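>>> servo_tool(steps=[[[0, 0, -0.06], [0, 0, 0]], [[0, 0, -0.09], [0, 0, 0]], [[0, 0, -0.09], [0, 0, 0]], [[0, 0, -0.07], [0, 0, 0]], [[0, 0, -0.036], [0, 0, 0]], [[0, 0, -0.02], [0, 0, 0]], [[0, 0, 0], [0, 0, 0]], [[0, 0, 0], [0, 0, 0]], [[0, 0, 0], [0, 0, 0]], [[0, 0, 0], [0, 0, 0]]])

```text
t: 34.2
tool_pos: [0.4297, -0.294, 0.0102]
tcp_rot: [-179.9, -0.0, -94.9]
force: [0.1, -0.4, -0.2]
grip_width: 0.0287
```

>>> servo_tool(steps=[[[0, 0, 0], [0, 0, 0]], [[0, 0, 0], [0, 0, 0]], [[0, 0, 0], [0, 0, 0]], [[0, 0, 0], [0, 0, 0]], [[0, 0, 0], [0, 0, 0]], [[0, 0, 0], [0, 0, 0]], [[0, 0, 0.06], [0, 0, 0]], [[0, 0, 0.12], [0, 0, 0]], [[0, 0, 0.16], [0, 0, 0]], [[0, 0, 0.16], [0, 0, 0]]], gripper=-0.08)

```text
t: 35.2
tool_pos: [0.4288, -0.2938, 0.1359]
tcp_rot: [179.9, 0.0, -94.9]
force: [1.6, 0.2, 0.5]
grip_width: 0.046
```

>>> servo_tool(steps=[[[0.04, 0.04, 0.1], [0, 0, 0]], [[0.08, 0.08, 0.1], [0, 0, 0]], [[0.08, 0.1, 0.05], [0, 0, 0]], [[0.08, 0.1, 0], [0, 0, 0]], [[0.08, 0.1, 0], [0, 0, 0]], [[0.04, 0.08, 0], [0, 0, 0]], [[0, 0, 0], [0, 0, 0]], [[0, 0, 0], [0, 0, 0]], [[0, 0, 0], [0, 0, 0]], [[0, 0, 0], [0, 0, 0]]])

```text
t: 36.2
tool_pos: [0.5289, -0.1696, 0.1973]
tcp_rot: [180.0, 0.0, -94.9]
force: [-0.2, 0.2, -0.4]
grip_width: 0.0464
```

```bash
python3 snap.py 19 wrist scene side
```

```text
t 36.2 [ 0.5289 -0.1696  0.1973] [179.99   0.   -94.95] 0.04637323969620289 [-0.2  0.2 -0.4]
```

View pics/wrist19.png

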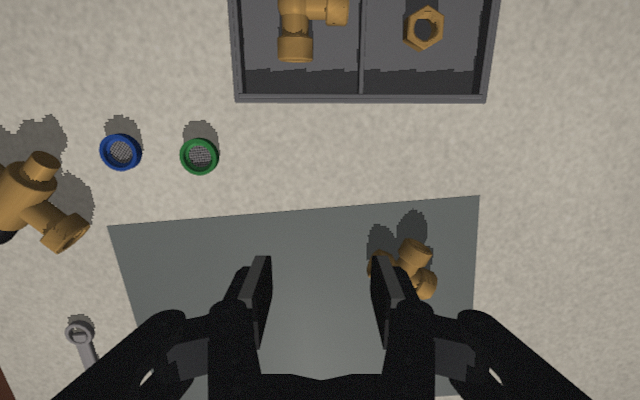

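View pics/scene19.png

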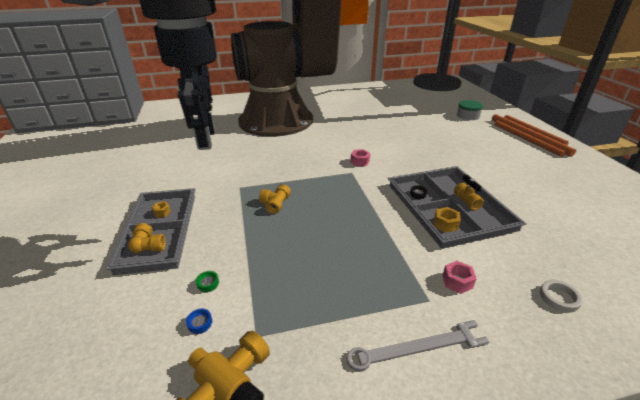

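View pics/side19.png

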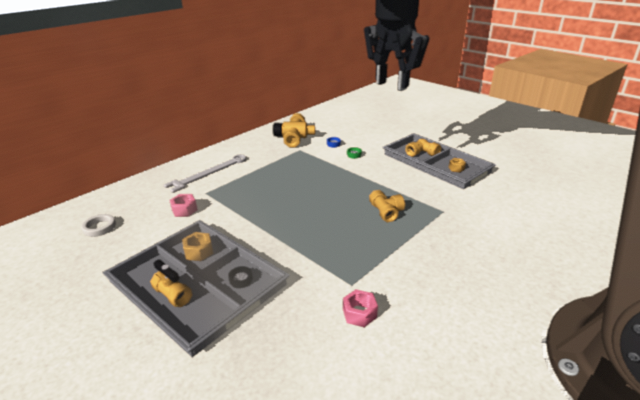

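The pictures show every fitting flat in its own compartment (valve at about (170,285) in the side view, large nut (197,245), strainer (241,277), elbow (422,147), small nut (457,164)). The tee has not moved, and the gripper is clear of everything.

```bash
python3 -c "
from bench import *
print(hand_in())"
```

```text
the job is handed in; nothing more can be done
None
```

Both kits are made up and the job is handed in, with the clock at about 36 s of the 128 s allowed. I worked in the order you listed the fittings.

- **Three-compartment tray:** the ball valve is in the long compartment. The large union nut is in the short compartment farther from the robot, and the strainer is in the nearer one.
- **Two-compartment tray:** the elbow is in the compartment farther from the robot, and the small union nut is in the nearer one.

The last pictures from all three cameras show all five fittings flat, right way up and one to a compartment. The tee and the look-alikes are where they were, and the gripper is empty and well clear. The force readings at the end of each move were at most about 7 N.

One check disagreed: before I moved, the scene and side cameras placed the trays about 10 mm apart. I used close-up wrist-camera views to settle it. On the two-compartment tray that fit was still up to about 3 pixels off, so I averaged it with the earlier estimate. The compartments had room to spare. The valve was released about 2 mm above the floor and stayed upright.

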